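# Refill the spice carousel and bring the tin to the front

## Task

Stand the loose spice tin upright in the free place of the spice carousel, with its pouring spout pointing outwards like that of the tin opposite. Then turn the carousel until this tin stands right at the front pointer of the carousel's foot, and keep it there: finish with the tin still gripped in its place and the carousel at rest. Leave the other spices standing in their places and do not disturb the things lying around.

Things in the scene. Friction and masses are not known exactly. Their poses are not given: they have to be found in the camera images.
- tin_center (a point): Centre, half-way up, of the loose spice tin: upright, rectangular, 58 (its x) x 36 (its y) x 85 mm (z up), aluminium with a pale band, about 0.16 kg. At the -x end of its white lid a small white spout rises to 95 mm and juts 12 mm past that end. It starts upright on the worktop, right of the carousel, at any yaw. Grip it across its 36 mm.
- tin_spout (a point): Point on the loose tin 30 mm from its centre towards its spout end (tin's -x), at the same height.
- tray: Turning tray of the carousel: pale wooden disc, 250 mm across, 12 mm thick; origin on the axis at its underside, z up. Turns either way, any distance, light friction (0.15 N m), stays where left; turn it smoothly. Four places, centres 78 mm from the axis, ringed by steel rails: free one at -x, other tin at +x, spice jar at -y, shaker at +y. At the centre a steel knob, 68 mm high above the origin.
- free_place (a point): Centre of the floor of the free place, on the tray's upper face, 78 mm from the axis towards the tray's -x. Inside its rail (14 mm high, 3 mm thick) it is 64 mm along the radius and 42 mm across, so a tin stands in it 3 mm clear all round; a tin placed rightly has the same axes as the tray, spout outwards.
- tray_axis (a point): Turning axis of the tray, at the height of the tray's upper face.
- carousel_foot: Fixed black round foot under the tray; origin on the turning axis at the worktop. Its front is its own -x direction, where the pointer is; it faces roughly towards the robot.
- front_pointer (a point): Rounded end of the front pointer, a flat black tongue with a steel line (34 mm wide, 12 mm high) that sticks out of the foot under the tray; this point is 170 mm from the turning axis, in the direction that is the front.
- tin_b_center (a point): Centre, half-way up, of the other tin, of the same make, standing in the place opposite the free one with its spout outwards.
- spice_jar_center (a point): Centre of the spice jar on the tray: round, 41 mm across, 105 mm tall, dark cap; stands at the tray's -y.
- shaker_center (a point): Centre of the shaker on the tray: round white shaker with grey top, 44 mm across, 90 mm tall; stands at the tray's +y.
- lemon_1: Lemon, 80x57x56 mm, on the worktop; bystander.
- garlic_1: Garlic bulb, 57x59x58 mm, on the worktop; bystander.
- scissors: Kitchen scissors lying at the right, 206x84x11 mm; bystander.
- teaspoon: Teaspoon lying right of the carousel, 138x30x11 mm; bystander.
Not all that is in view belongs to the job. What is shaped like the part that bears tin_center but pink is not meant.

How it is judged:
By the outcome, as a careful person would: the job done as asked, in the order asked, and still so for the second after the job is handed in, while the arm keeps its last pose, push and grip.
It also fails if it takes over 64 s, if anything falls off the work surface, if the arm or the gripper's body presses on something with over 40 N, if the wrist force passes 120 N, or if a joint passes its speed limit or range.

## Robot

A 7-joint arm with a two-finger parallel gripper is mounted at the origin on a cart in front of the work surface, level with it; the furniture and walls round the work are solid. World frame = base frame: x ahead of the robot, y to its left, z up, the work surface at z = 0. Lengths are in m, angles in rad, forces in N, time in s.
With the tool pointing down it reaches from about 0.425 to 0.95 m from the base axis. Payload 16.7 kg.
Tool frame: the origin (TCP) lies at the very end of the fingers, on their centre line; the grasp point (between the pads) lies 19 mm behind it (r.pinch_z is the distance from the TCP to the grasp point, in m); z points along the fingers, y is the line along which they close (so a half turn about z gives the same grasp; the last joint's range is limited). The gripper opens to 94 mm and grips with 3 to 60 N. Pads are 16 mm wide; open, the fingers measure 119 mm over their backs; the gripper's body (75 mm by 177 mm) begins 78 mm behind the grasp point.
Start: joints at [-1.264, 0.426, 0.074, 1.606, -0.034, 1.111, -0.067], TCP at [0.298, 0.606, 0.205] pointing down, gripper open.
Joint ranges: [-2.85, 2.85], [-0.5, 2.14], [-1.23, 1.37], [0.21, 2.46], [-1.02, 4.16], [0.16, 2.05], [-2.73, 2.73]. Speed limits (rad/s): [1.89, 1.89, 2.39, 2.39, 3.01, 3.01, 3.01].

## Interface

Orientations are given as a unit quaternion [w, x, y, z].
In Python, from bench import r gives the robot as it stands. The module is installed in compiled form; this text tells all that it offers.
- The arm moves only by the shell command python3 -m pendant 'ROWS' [OPENING] [FORCE]. ROWS is JSON, a list of rows, each a list of 6 numbers: the shift along the tool's x, y, z scaled (see below), then the turn, a rotation vector about the tool's x, y, z scaled (see below). A call has 1 to 20 rows; each row is the pose to reach, as a shift and turn from the pose commanded when the call began, along the tool's axes at that moment, turning the shorter way round; what a row does not reach only later rows make up. The controller multiplies each number of a shift by 0.5 m and each number of a turn by pi rad. A row lasts 1/12 s, in which the tool goes at most 41.7 mm and 7.16 degrees, less where a joint would pass 70% of its speed; a pose out of reach is approached as far as the arm can. A call with a number of a shift or a turn outside -1 to 1 is refused whole. A call with a gripper value outside its range is refused whole. OPENING is the opening, from 0 (shut) to 1 (fully open), set as the call begins (- or left out, the last holds). The fingers move at their own pace and stop on an object; FORCE is the grip in N (left out, the last holds). Time passes only in rows, so rows that repeat a pose let the fingers close. It gives the time, the measured TCP pose, the force, the opening and the grip force at its end, in the units of the state.
- r.sense(): the state, without advancing time (a new reading comes with each control period).
- r.capture(name): name is "scene" or "top" or "wrist"; returns the picture (420x560x3 uint8, blue, green, red); there is no depth.
- r.camera_info(name): a dict with "K" (3x3 intrinsics, pixels), "cam_to_world" (4x4, takes a point from camera to world coordinates). Camera axes: x right, y up, looking along -z (the intrinsics and any distortion apply to the point x, -y, -z); pixel columns grow to the right and rows downward; lengths in m; the calibration is good to about 2 mm. A picture is of the moment at which its call begins: read the wrist's pose just before it. camera_info takes no time and is no camera call; for the wrist camera it gives the pose at the moment of the call.
- r.job_done(): hands the job in; it is judged then, once.
The state is a dict: "clock": time; "joint_positions": joint angles; "dq": joint speeds; "tau": joint torques, N m; "eef_pos": TCP position; "ee_rot": TCP orientation; "force": force on the tool from outside, world axes, zero at the start; "moment": the same for the moment, N m; "opening": finger opening in m; "gripper_force": force on a finger pad.
Only numpy, scipy, OpenCV 4.12 (cv2) and the standard library are available. Lean on these libraries where they do the work, as an engineer would, in place of code of your own. Each camera call takes 0.05 s, during which the arm holds its last target. There are 200 camera calls.

## Working session

There is one attempt and no reset: what is moved stays moved. The work goes in short steps, Python scripts to look and compute and a shell command to move; the robot and the scene stay as the last step left them, time stands still between calls to the robot, and variables do not carry over. Pictures are saved under pics/ and viewed, at most 12 in all, crops included, and the job is handed in when it is done.

```bash
mkdir -p pics; python3 - <<'E'
from bench import r
import cv2,numpy as np
s=r.sense();print(s)
for n in("scene","top"):
    im=r.capture(n);cv2.imwrite(f"pics/{n}0.png",im)
    c=r.camera_info(n);print(n,{k:np.round(v,4).tolist() if not isinstance(v,str) else v for k,v in c.items()})
E
```

```text
{'clock': 0.0, 'joint_positions': array([-1.26349497,  0.42671318,  0.07385394,  1.60658567, -0.03410148,
        1.1108336 , -0.06712384]), 'dq': array([-1.85109393e-03, -2.24893549e-04, -3.11558567e-04,  3.86640589e-04,
        9.25131041e-04,  4.61943409e-05, -4.33563566e-04]), 'tau': array([ 3.78258155e-04, -9.35847545e+01,  3.66757639e+00, -4.54172873e+01,
       -4.87782061e-02,  2.04676646e-02,  1.24558069e-04]), 'eef_pos': array([0.29756399, 0.6053823 , 0.20479769]), 'ee_rot': array([-9.93539999e-05,  2.26448363e-01,  9.74022961e-01, -6.32418183e-04]), 'force': array([-0.23557186,  0.59795836, -0.00152268]), 'moment': array([ 0.00372495, -0.00087219,  0.01386494]), 'gripper_force': 0.0, 'opening': 0.09410266182226684}
scene {'K': [[381.2705, 0.0, 277.1996], [0.0, 381.2705, 213.8408], [0.0, 0.0, 1.0]], 'cam_to_world': [[0.8922, 0.4016, -0.2066, 0.3231], [-0.4515, 0.7814, -0.4309, -0.3143], [-0.0117, 0.4777, 0.8785, 0.8278], [0.0, 0.0, 0.0, 1.0]]}
top {'K': [[513.4994, 0.0, 285.3341], [0.0, 513.4994, 213.9823], [0.0, 0.0, 1.0]], 'cam_to_world': [[-0.1228, 0.9684, -0.217, 0.2831], [-0.9924, -0.1203, 0.0248, 0.0883], [-0.0021, 0.2184, 0.9759, 1.171], [0.0, 0.0, 0.0, 1.0]]}
```

View pics/scene0.png

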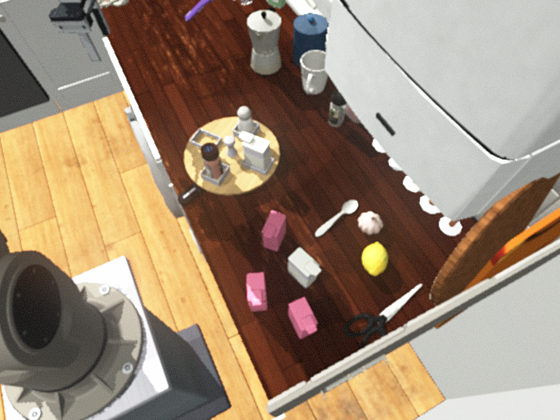

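View pics/top0.png

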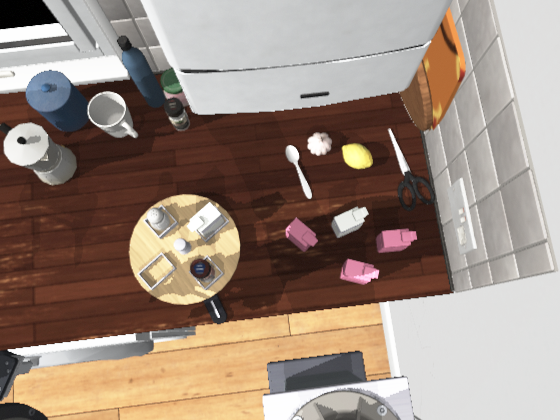

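The top view shows four tin-shaped things: grey-white at (348,221), and pink ones at (301,235), (396,240) and (359,271). The grey one fits the description. The carousel hub is at about (181,246), the free place at (157,271) and the pointer at (216,309). Next I'll look at enlarged crops.

```bash
python3 - <<'E'
import cv2,numpy as np
im=cv2.imread("pics/top0.png")
a=cv2.resize(im[190:330,115:255],None,fx=4,fy=4,interpolation=cv2.INTER_CUBIC)
b=cv2.resize(im[195:255,320:380],None,fx=4,fy=4,interpolation=cv2.INTER_CUBIC)
b=np.vstack([b,np.zeros((320,240,3),np.uint8)])
cv2.imwrite("pics/c1.png",np.hstack([a,b]))
E
```

```text
(no output)
```

View pics/c1.png

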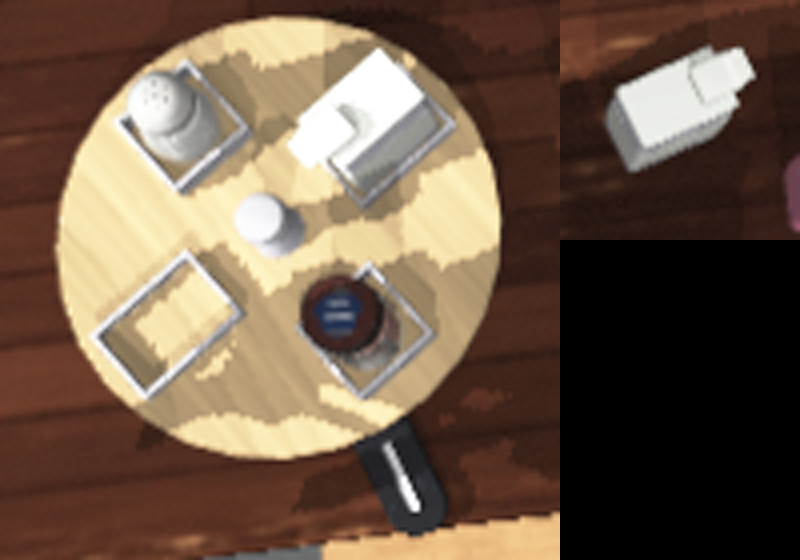

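The grey tin has its spout at crop (725,75), pointing up and right. The free place's rail corners are at crop (188,252), (243,315), (150,397) and (95,335). The pointer tip is at about (425,530). Next I turn these pixels into world positions.

```bash
cat > h.py <<'E'
import numpy as np,cv2
from bench import r
from scipy.spatial.transform import Rotation as R
def ray(ci,uv,z):
    K,T=np.array(ci["K"]),np.array(ci["cam_to_world"])
    uv=np.atleast_2d(uv).astype(float)
    d=np.c_[(uv[:,0]-K[0,2])/K[0,0],-(uv[:,1]-K[1,2])/K[1,1],-np.ones(len(uv))]@T[:3,:3].T
    return T[:3,3]+d*((z-T[2,3])/d[:,2:])
def proj(ci,P):
    K,T=np.array(ci["K"]),np.array(ci["cam_to_world"])
    c=(np.atleast_2d(P)-T[:3,3])@T[:3,:3]
    return np.c_[K[0,2]+K[0,0]*c[:,0]/-c[:,2],K[1,2]-K[1,1]*c[:,1]/-c[:,2]]
def pose():
    s=r.sense();q=s["ee_rot"];return np.array(s["eef_pos"]),R.from_quat(q,scalar_first=True)
def plan(p,rv_R):
    "row (scaled shift, turn) to reach pos p, rotation rv_R"
    p0,R0=pose()
    sh=R0.inv().apply(np.array(p)-p0)/0.5
    tu=(R0.inv()*rv_R).as_rotvec()/np.pi
    return np.round(np.r_[sh,tu],4)
def down(yaw):
    "tool pointing down, tool y axis at world angle yaw"
    y=np.array([np.cos(yaw),np.sin(yaw),0]);z=np.array([0,0,-1.]);x=np.cross(y,z)
    return R.from_matrix(np.c_[x,y,z])
E
python3 - <<'E'
from h import *
np.set_printoptions(precision=4,suppress=True)
ci=r.camera_info("top")
f=lambda L,o=(115,190):np.array(L)/4.+np.array(o)-.375
rim=f([[57,250],[502,215],[280,15],[255,460],[110,90],[450,95],[420,405],[110,390]])
for z in(.02,.03,.04,.05):
    P=ray(ci,rim,z)
    A=np.c_[2*P[:,:2],np.ones(len(P))];c=np.linalg.lstsq(A,(P[:,:2]**2).sum(1),rcond=None)[0]
    print(z,c[:2],2*np.sqrt(c[2]+c[0]**2+c[1]**2))
    q=ray(ci,f([[188,252],[243,315],[150,397],[95,335]]),z+.014);m=q.mean(0)
    print(" place",m,np.linalg.norm(m[:2]-c[:2]),np.degrees(np.arctan2(*(m[:2]-c[:2])[::-1])),np.linalg.norm(np.diff(q,axis=0),axis=1))
    k=ray(ci,f([[264,222]]),z+.056)[0];print(" knob",k)
print("ptr",ray(ci,f([[388,445],[418,510],[425,532]]),.012))
t=ray(ci,f([[48,98],[140,48],[172,105],[72,150]],(320,195)),.085)
print("tin",t,t.mean(0)); print(ray(ci,f([[180,70]],(320,195)),.095))
print(r.camera_info("wrist"),pose()[0])
E
```

```text
0.02 [0.4898 0.2964] 0.25367223068038286
 place [0.4431 0.3575 0.034 ] 0.0769441433361224 127.3401866568186 [0.0478 0.0666 0.047 ]
 knob [0.4861 0.293  0.076 ]
0.03 [0.488  0.2946] 0.2514683304762764
 place [0.4417 0.3552 0.044 ] 0.07626314381687774 127.36354132635333 [0.0474 0.066  0.0466]
 knob [0.4843 0.2911 0.086 ]
0.04 [0.4862 0.2927] 0.24926443027216802
 place [0.4403 0.3528 0.054 ] 0.07558215719714353 127.38731684571707 [0.047  0.0654 0.0462]
 knob [0.4824 0.2893 0.096 ]
0.05 [0.4844 0.2909] 0.24706053006805834
 place [0.4389 0.3504 0.064 ] 0.07490118382875831 127.41152468545738 [0.0466 0.0649 0.0457]
 knob [0.4806 0.2874 0.106 ]
ptr [[0.3641 0.2462 0.012 ]
 [0.3267 0.233  0.012 ]
 [0.3143 0.2303 0.012 ]]
tin [[ 0.5009 -0.0373  0.085 ]
 [ 0.5223 -0.0908  0.085 ]
 [ 0.4889 -0.1032  0.085 ]
 [ 0.4711 -0.046   0.085 ]] [ 0.4958 -0.0693  0.085 ]
[[ 0.5054 -0.1086  0.095 ]]
{'K': array([[343.8381,   0.    , 285.8593],
       [  0.    , 343.8381, 209.2605],
       [  0.    ,   0.    ,   1.    ]]), 'cam_to_world': array([[ 0.4415, -0.8696, -0.2211,  0.2334],
       [ 0.8973,  0.4273,  0.1111,  0.6366],
       [-0.0021, -0.2475,  0.9689,  0.3848],
       [ 0.    ,  0.    ,  0.    ,  1.    ]])} [0.2976 0.6054 0.2048]
```

```bash
python3 - <<'E'
from h import *
print(plan([.42,.27,.30],down(np.radians(63.8-105))))
E
```

```text
[-5.157e-01 -4.942e-01 -1.897e-01 -2.000e-04  4.000e-04  5.835e-01]
```

```bash
python3 -m pendant '[[-0.516,-0.494,-0.19,0,0,0.5835],[-0.516,-0.494,-0.19,0,0,0.5835],[-0.516,-0.494,-0.19,0,0,0.5835],[-0.516,-0.494,-0.19,0,0,0.5835],[-0.516,-0.494,-0.19,0,0,0.5835],[-0.516,-0.494,-0.19,0,0,0.5835],[-0.516,-0.494,-0.19,0,0,0.5835],[-0.516,-0.494,-0.19,0,0,0.5835],[-0.516,-0.494,-0.19,0,0,0.5835],[-0.516,-0.494,-0.19,0,0,0.5835],[-0.516,-0.494,-0.19,0,0,0.5835],[-0.516,-0.494,-0.19,0,0,0.5835],[-0.516,-0.494,-0.19,0,0,0.5835],[-0.516,-0.494,-0.19,0,0,0.5835],[-0.516,-0.494,-0.19,0,0,0.5835],[-0.516,-0.494,-0.19,0,0,0.5835],[-0.516,-0.494,-0.19,0,0,0.5835],[-0.516,-0.494,-0.19,0,0,0.5835],[-0.516,-0.494,-0.19,0,0,0.5835]]' 0.7
python3 - <<'E'
from h import *
import pickle
np.set_printoptions(precision=3,suppress=True)
print(r.sense()["joint_positions"])
ci=r.camera_info("wrist");im=r.capture("wrist");pickle.dump(ci,open("w1.pkl","wb"))
cv2.imwrite("pics/w1.png",cv2.resize(im,None,fx=1.4,fy=1.4,interpolation=cv2.INTER_CUBIC))
print(plan([.496,-.069,.22],down(np.radians(-161))))
E
```

```text
clock: 1.68
eef_pos: [0.4203, 0.2703, 0.3004]
ee_rot: [0.0, 0.91, 0.414, -0.0]
force: [-1.0, -0.4, -0.5]
opening: 0.0655
gripper_force: 0.0
[-1.087  0.046  0.405  1.886 -0.019  1.213 -1.392]
[-0.412  0.56   0.161  0.     0.     0.666]
```

View pics/w1.png

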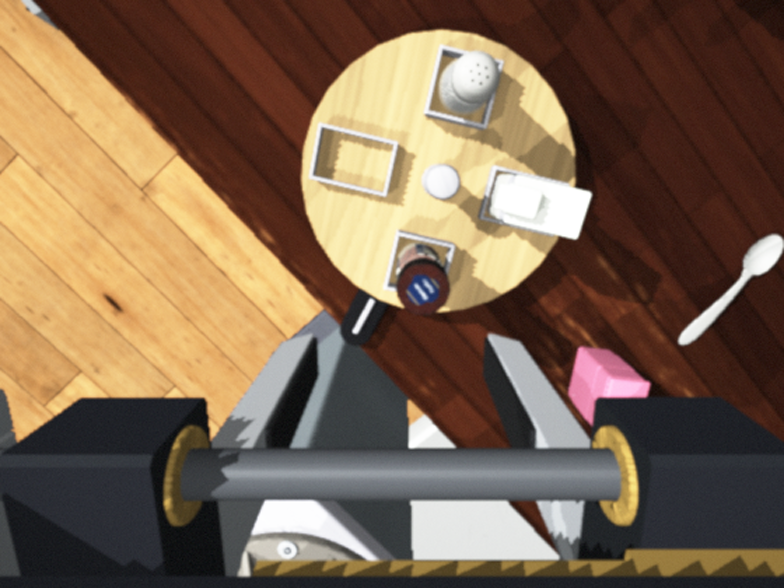

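The wrist view shows the free place's rail corners at (318,124), (399,143), (388,196) and (310,178), the knob at (440,182) and the pointer line from (371,302) to (357,332). Next I refine the tray pose.

```bash
python3 - <<'E'
from h import *
import pickle
np.set_printoptions(precision=4,suppress=True)
ci=pickle.load(open("w1.pkl","rb"))
im=cv2.imread("pics/w1.png")
f=lambda L:(np.array(L,float)+.5)/1.4-.5
rim=f([[302,170],[320,105],[365,52],[445,29],[520,55],[565,110],[577,165],[560,240],[500,300],[340,262],[310,215]])
for z in(.025,.03,.035,.04,.045):
    P=ray(ci,rim,z)
    A=np.c_[2*P[:,:2],np.ones(len(P))];c=np.linalg.lstsq(A,(P[:,:2]**2).sum(1),rcond=None)[0]
    print(z,c[:2],2*np.sqrt(c[2]+c[0]**2+c[1]**2))
    q=ray(ci,f([[318,124],[399,143],[388,196],[310,178]]),z+.014);m=q.mean(0);e=q[0]+q[3]-q[1]-q[2]
    print(" place",m,np.linalg.norm(m[:2]-c[:2]),np.degrees(np.arctan2(*(m[:2]-c[:2])[::-1])),np.degrees(np.arctan2(e[1],e[0])),np.linalg.norm(np.diff(q,axis=0),axis=1))
    print(" knob",ray(ci,f([[440,181]]),z+.056)[0])
p=ray(ci,f([[371,302],[357,332],[350,343]]),.012);print(p,np.degrees(np.arctan2(*(p[1]-p[0])[1::-1])))
E
```

```text
0.025 [0.4891 0.2918] 0.25235366554704586
 place [0.4415 0.3564 0.039 ] 0.08025212072435116 126.37153436089041 126.19509082501516 [0.0721 0.0467 0.0712]
 knob [0.4857 0.2958 0.081 ]
0.03 [0.4888 0.2921] 0.24958289004009784
 place [0.4418 0.356  0.044 ] 0.07935643406282258 126.37118493230248 126.19509082501521 [0.0713 0.0461 0.0704]
 knob [0.4855 0.2962 0.086 ]
0.035 [0.4886 0.2925] 0.24681211453315383
 place [0.4421 0.3557 0.049 ] 0.07846074740431272 126.37082752575009 126.19509082501521 [0.0704 0.0456 0.0696]
 knob [0.4852 0.2965 0.091 ]
0.04 [0.4884 0.2928] 0.24404133902620834
 place [0.4424 0.3553 0.054 ] 0.07756506074892668 126.37046186485553 126.19509082501519 [0.0696 0.0451 0.0688]
 knob [0.485  0.2969 0.096 ]
0.045 [0.4881 0.2932] 0.24127056351925988
 place [0.4427 0.3549 0.059 ] 0.07666937409677389 126.37008766032578 126.19509082501519 [0.0688 0.0446 0.068 ]
 knob [0.4848 0.2972 0.101 ]
[[0.36   0.2455 0.012 ]
 [0.3279 0.2312 0.012 ]
 [0.3143 0.2272 0.012 ]] -156.0372379628603
```

```bash
python3 -m pendant '[[-0.412,0.56,0.161,0,0,0.64],[-0.412,0.56,0.161,0,0,0.64],[-0.412,0.56,0.161,0,0,0.64],[-0.412,0.56,0.161,0,0,0.64],[-0.412,0.56,0.161,0,0,0.64],[-0.412,0.56,0.161,0,0,0.64],[-0.412,0.56,0.161,0,0,0.64],[-0.412,0.56,0.161,0,0,0.64],[-0.412,0.56,0.161,0,0,0.64],[-0.412,0.56,0.161,0,0,0.64],[-0.412,0.56,0.161,0,0,0.64],[-0.412,0.56,0.161,0,0,0.64],[-0.412,0.56,0.161,0,0,0.64],[-0.412,0.56,0.161,0,0,0.64],[-0.412,0.56,0.161,0,0,0.64],[-0.412,0.56,0.161,0,0,0.64],[-0.412,0.56,0.161,0,0,0.64],[-0.412,0.56,0.161,0,0,0.64],[-0.412,0.56,0.161,0,0,0.64],[-0.412,0.56,0.161,0,0,0.64]]'
python3 - <<'E'
from h import *
import pickle
np.set_printoptions(precision=3,suppress=True)
print(r.sense()["joint_positions"])
ci=r.camera_info("wrist");im=r.capture("wrist");pickle.dump(ci,open("w2.pkl","wb"))
cv2.imwrite("pics/w2.png",cv2.resize(im,None,fx=1.4,fy=1.4,interpolation=cv2.INTER_CUBIC))
E
```

```text
clock: 3.4
eef_pos: [0.4953, -0.0692, 0.22]
ee_rot: [0.0, 0.838, -0.546, 0.0]
force: [-0.9, -0.6, 0.1]
opening: 0.0662
gripper_force: 0.0
[-0.8    0.158  0.913  2.011 -0.145  1.038 -2.545]
```

View pics/w2.png

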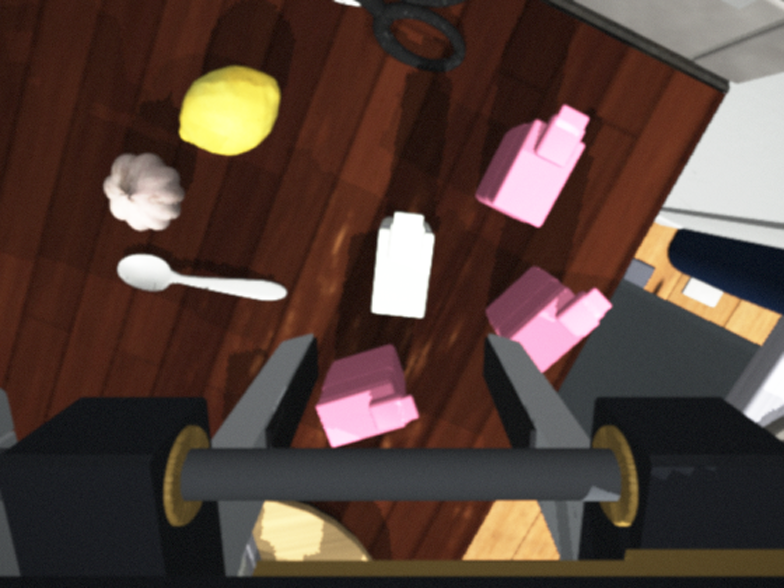

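The tin lies midway between the pads' lines. Its lid's lower corners are at (372,313) and (422,318), its upper corners at (380,235) and (434,240), and the spout points up at (408,213).

```bash
python3 - <<'E'
from h import *
import pickle
np.set_printoptions(precision=4,suppress=True)
ci=pickle.load(open("w2.pkl","rb"))
f=lambda L:(np.array(L,float)+.5)/1.4-.5
q=ray(ci,f([[372,313],[422,318],[434,240],[380,233]]),.085)
print(q,np.linalg.norm(np.diff(q,axis=0),axis=1))
an=lambda d:np.degrees(np.arctan2(d[1],d[0]))
print(an(q[3]-q[0]),an(q[2]-q[1]),an(q[1]-q[0])-90+180)
a=an((q[3]-q[0])+(q[2]-q[1]));u=np.array([np.cos(np.radians(a)),np.sin(np.radians(a)),0])
c=(q[0]+q[1])/2+.029*u
s=ray(ci,f([[408,213]]),.095)[0]
print("a",a,"c",c,"mean",q.mean(0),"spout tip",s,"exp",c+.041*u, "a2",an(s-(q[0]+q[1])/2))
img=cv2.imread("pics/w2.png");cv2.imwrite("pics/w2c.png",cv2.resize(img[190:340,340:460],None,fx=4,fy=4,interpolation=cv2.INTER_CUBIC))
E
```

```text
[[ 0.5037 -0.0414  0.085 ]
 [ 0.471  -0.0519  0.085 ]
 [ 0.486  -0.1039  0.085 ]
 [ 0.5202 -0.0938  0.085 ]] [0.0343 0.0541 0.0357]
-72.52621625854434 -73.97143344110775 -72.19962902401059
a -73.243096383668 c [ 0.4957 -0.0744  0.085 ] mean [ 0.4952 -0.0727  0.085 ] spout tip [ 0.5092 -0.1137  0.095 ] exp [ 0.5076 -0.1137  0.085 ] a2 -71.96667536887794
```

View pics/w2c.png

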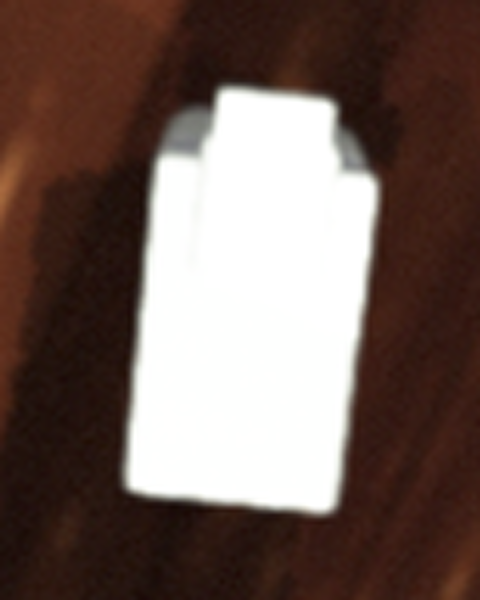

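```bash
python3 - <<'E'
from h import *
import pickle
ci=pickle.load(open("w2.pkl","rb"))
f=lambda L:(np.array(L,float)+.5)/1.4-.5
q=ray(ci,f([[371.3,312.5],[423.8,318.8],[434.5,234.5],[378.8,227.5]]),.085)
d=q[2]+q[3]-q[0]-q[1];print(q.mean(0),np.linalg.norm(np.diff(q,axis=0),axis=1),np.degrees(np.arctan2(d[1],d[0])))
print(plan([.4955,-.0745,.026],down(np.radians(-162.5))))
E
```

```text
[ 0.49586893 -0.07436138  0.085     ] [0.0361516  0.05810077 0.03671432] -72.1858810855022
[ 0.0099  0.0039  0.388  -0.      0.      0.0347]
```

```bash
python3 -m pendant '[[0.01,0.003,0.03,0,0,0.033],[0.01,0.003,0.1,0,0,0.033],[0.01,0.003,0.17,0,0,0.033],[0.01,0.003,0.24,0,0,0.033],[0.01,0.003,0.3,0,0,0.033],[0.01,0.003,0.35,0,0,0.033],[0.01,0.003,0.375,0,0,0.033],[0.01,0.003,0.388,0,0,0.033],[0.01,0.003,0.388,0,0,0.033],[0.01,0.003,0.388,0,0,0.033]]' 0.7
python3 -m pendant '[[0,0,0,0,0,0],[0,0,0,0,0,0],[0,0,0,0,0,0],[0,0,0,0,0,0],[0,0,0,0,0,0],[0,0,0,0,0,0],[0,0,0,0,0,0],[0,0,0,0,0,0]]' 0 30
python3 -c "
from h import *
print(r.sense()['joint_positions'])"
```

```text
clock: 4.28
eef_pos: [0.4965, -0.0746, 0.0269]
ee_rot: [-0.0, 0.807, -0.59, 0.0]
force: [-0.1, -0.3, 0.2]
opening: 0.0656
gripper_force: 0.0
clock: 4.95
eef_pos: [0.4961, -0.0742, 0.0263]
ee_rot: [-0.0, 0.807, -0.59, 0.0]
force: [-2.0, 1.0, 8.2]
opening: 0.0358
gripper_force: 30.0
[-0.53830344  0.49270834  0.69629881  2.16432919 -0.52287058  0.65393787
 -2.30777712]
```

```bash
python3 -c "
from h import *
print(plan([.49,.1,.24],down(np.radians(-62))))"
```

```text
[-3.358e-01 -9.420e-02 -4.272e-01 -2.000e-04 -1.000e-04 -5.574e-01]
```

```bash
python3 -m pendant '[[0,0,-0.04,0,0,0],[0,0,-0.1,0,0,0],[0,0,-0.17,0,0,0],[0,0,-0.24,0,0,0],[0,0,-0.31,0,0,0],[-0.04,-0.01,-0.37,0,0,-0.035],[-0.1,-0.03,-0.42,0,0,-0.07],[-0.16,-0.05,-0.427,0,0,-0.11],[-0.22,-0.065,-0.427,0,0,-0.145],[-0.28,-0.08,-0.427,0,0,-0.18],[-0.336,-0.094,-0.427,0,0,-0.22],[-0.336,-0.094,-0.427,0,0,-0.26],[-0.336,-0.094,-0.427,0,0,-0.3],[-0.336,-0.094,-0.427,0,0,-0.34],[-0.336,-0.094,-0.427,0,0,-0.38],[-0.336,-0.094,-0.427,0,0,-0.42],[-0.336,-0.094,-0.427,0,0,-0.46],[-0.336,-0.094,-0.427,0,0,-0.5],[-0.336,-0.094,-0.427,0,0,-0.53],[-0.336,-0.094,-0.427,0,0,-0.557]]'
python3 -c "
from h import *
print(r.sense()['joint_positions'],plan([.487,.294,.21],down(np.radians(36.8))))"
```

```text
clock: 6.62
eef_pos: [0.4895, 0.0998, 0.2393]
ee_rot: [0.0, 0.97, 0.244, -0.0]
force: [-0.3, 1.2, -2.2]
opening: 0.0358
gripper_force: 30.0
[-0.93843446  0.10600186  0.66505136  1.98000471 -0.07411164  1.07963226
 -1.31935744] [ 1.793e-01 -3.445e-01  5.870e-02 -1.000e-04  1.000e-04 -5.477e-01]
```

```bash
python3 -m pendant '[[0.02,-0.04,0.005,0,0,-0.03],[0.04,-0.08,0.01,0,0,-0.065],[0.06,-0.12,0.02,0,0,-0.1],[0.08,-0.155,0.03,0,0,-0.135],[0.1,-0.19,0.04,0,0,-0.17],[0.12,-0.23,0.05,0,0,-0.205],[0.14,-0.27,0.059,0,0,-0.24],[0.16,-0.31,0.059,0,0,-0.275],[0.179,-0.3445,0.059,0,0,-0.31],[0.179,-0.3445,0.059,0,0,-0.345],[0.179,-0.3445,0.059,0,0,-0.38],[0.179,-0.3445,0.059,0,0,-0.415],[0.179,-0.3445,0.059,0,0,-0.45],[0.179,-0.3445,0.059,0,0,-0.485],[0.179,-0.3445,0.059,0,0,-0.52],[0.179,-0.3445,0.059,0,0,-0.548],[0.179,-0.3445,0.059,0,0,-0.548],[0.179,-0.3445,0.059,0,0,-0.548],[0.179,-0.3445,0.059,0,0,-0.548]]'
python3 - <<'E'
from h import *
import pickle
np.set_printoptions(precision=3,suppress=True)
print(r.sense()["joint_positions"])
ci=r.camera_info("wrist");im=r.capture("wrist");pickle.dump(ci,open("w3.pkl","wb"))
cv2.imwrite("pics/w3.png",cv2.resize(im,None,fx=1.4,fy=1.4,interpolation=cv2.INTER_CUBIC))
E
```

```text
clock: 8.2
eef_pos: [0.4881, 0.2939, 0.2099]
ee_rot: [-0.0, 0.451, 0.892, -0.0]
force: [0.9, 0.3, -1.5]
opening: 0.0358
gripper_force: 30.0
[-0.909  0.255  0.304  1.855 -0.088  1.045  0.065]
```

View pics/w3.png

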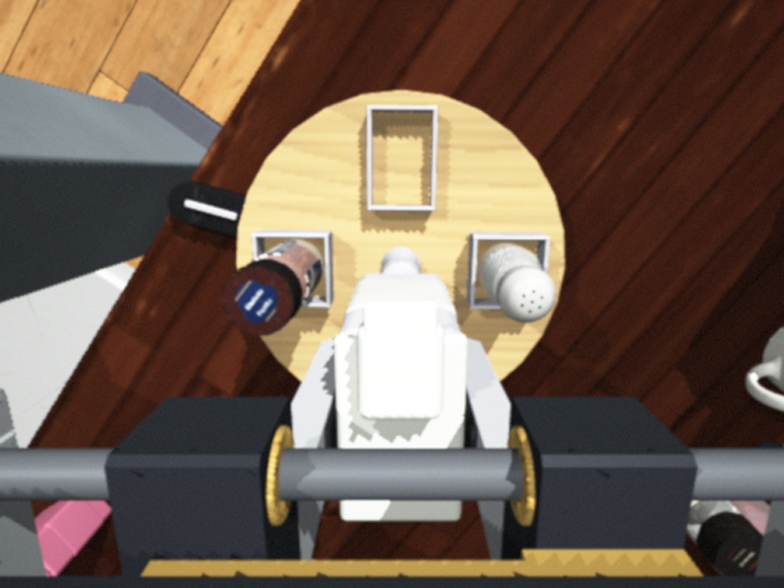

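The rail is aligned with the gripper, with outer corners at (366,106), (438,106), (436,211) and (367,211). The pointer line runs from (185,208) to (237,216). The spout end of the held tin faces the same way as the free place, which is outwards.

```bash
python3 - <<'E'
from h import *
import pickle
np.set_printoptions(precision=4,suppress=True)
ci=pickle.load(open("w3.pkl","rb"))
im=cv2.imread("pics/w3.png")
f=lambda L:(np.array(L,float)+.5)/1.4-.5
rim=f([[237,245],[565,245],[402,90],[285,131],[525,133],[250,185],[555,195],[552,320]])
for z in(.025,.03,.035,.04):
    P=ray(ci,rim,z)
    A=np.c_[2*P[:,:2],np.ones(len(P))];c=np.linalg.lstsq(A,(P[:,:2]**2).sum(1),rcond=None)[0]
    print(z,c[:2],2*np.sqrt(c[2]+c[0]**2+c[1]**2))
    q=ray(ci,f([[366,105],[438,105],[436.5,211],[367,211]]),z+.014);m=q.mean(0);e=q[0]+q[1]-q[3]-q[2]
    print(" place",m,np.linalg.norm(m[:2]-c[:2]),np.degrees(np.arctan2(*(m[:2]-c[:2])[::-1])),np.degrees(np.arctan2(e[1],e[0])),np.linalg.norm(np.diff(q,axis=0),axis=1))
p=ray(ci,f([[185,208],[237,216],[170,203]]),.012);print(p,np.degrees(np.arctan2(*(p[0]-p[1])[1::-1])))
cv2.imwrite("pics/w3c.png",np.hstack([cv2.resize(im[85:225,345:460],None,fx=4,fy=4,interpolation=cv2.INTER_CUBIC),cv2.resize(im[155:295,160:245],None,fx=4,fy=4,interpolation=cv2.INTER_CUBIC)]))
E
```

```text
0.025 [0.4873 0.2953] 0.25353531657971756
 place [0.442  0.3572 0.039 ] 0.07670310571735338 126.27173011342309 126.2381587973292 [0.0492 0.0717 0.0501]
0.03 [0.4868 0.2961] 0.25006093754631353
 place [0.442  0.3571 0.044 ] 0.07564804118202535 126.27198050398196 126.23815879732919 [0.0485 0.0707 0.0494]
0.035 [0.4862 0.2969] 0.24658655851291186
 place [0.4421 0.357  0.049 ] 0.07459297664818312 126.27223797773246 126.2381587973292 [0.0478 0.0697 0.0487]
0.04 [0.4856 0.2976] 0.24311217947950245
 place [0.4421 0.3569 0.054 ] 0.0735379121158885 126.27250283954761 126.23815879732919 [0.0471 0.0686 0.048 ]
[[0.3277 0.2288 0.012 ]
 [0.3634 0.2474 0.012 ]
 [0.3164 0.2252 0.012 ]] -152.43970363114843
```

View pics/w3c.png

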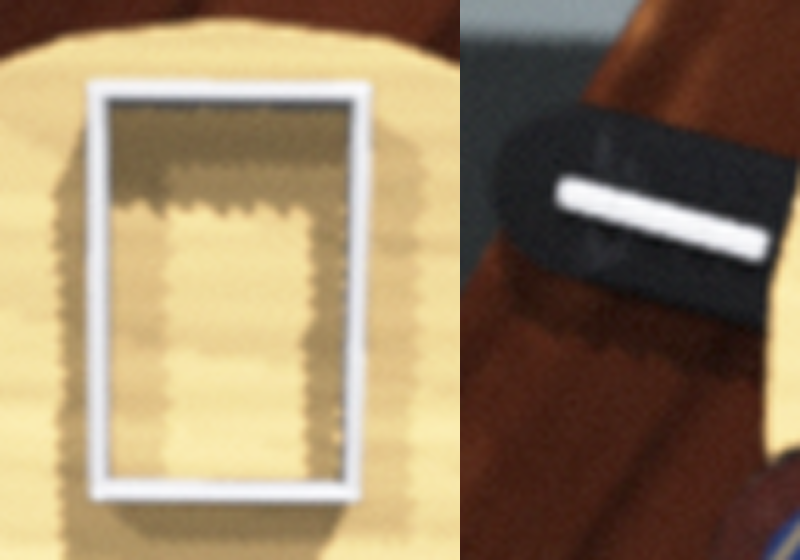

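```bash
python3 -c "
from h import *
print(plan([.4419,.3566,.08],down(np.radians(36.3))))"
```

```text
[ 1.556e-01 -1.000e-04  2.597e-01 -1.000e-04  0.000e+00  5.000e-04]
```

```bash
python3 -m pendant '[[0.03,0,0,0,0,0],[0.07,0,0,0,0,0],[0.11,0,0,0,0,0],[0.14,0,0,0,0,0],[0.1556,0,0.02,0,0,0],[0.1556,0,0.07,0,0,0],[0.1556,0,0.12,0,0,0],[0.1556,0,0.17,0,0,0],[0.1556,0,0.22,0,0,0],[0.1556,0,0.25,0,0,0],[0.1556,0,0.26,0,0,0],[0.1556,0,0.26,0,0,0],[0.1556,0,0.26,0,0,0],[0.1556,0,0.26,0,0,0]]'
python3 - <<'E'
from h import *
import pickle
np.set_printoptions(precision=4,suppress=True)
ci=r.camera_info("wrist");im=r.capture("wrist");pickle.dump(ci,open("w4.pkl","wb"))
p,Rt=pose();print(p)
cv2.imwrite("pics/w4.png",im)
big=cv2.resize(im[150:400,170:400],None,fx=2.4,fy=2.4,interpolation=cv2.INTER_CUBIC)
cv2.imwrite("pics/w4c.png",big)
# predicted rail outer corners and tin bottom corners at spout end, in crop px
a=np.radians(126.25);u=np.array([np.cos(a),np.sin(a),0]);v=np.array([-u[1],u[0],0])
c=np.array([.4419,.3566,.046])
g=lambda P:((proj(ci,P)-[170,150]+.5)*2.4-.5)
print(g([c+.035*u+.024*v,c+.035*u-.024*v,c-.035*u+.024*v]))
E
```

```text
clock: 9.42
eef_pos: [0.4425, 0.3569, 0.081]
ee_rot: [0.0, 0.45, 0.893, 0.001]
force: [0.2, 0.1, -1.2]
opening: 0.0359
gripper_force: 30.0
[0.4425 0.357  0.0811]
[[187.718   72.6491]
 [370.0943  73.4195]
 [193.3746 316.5179]]
```

View pics/w4c.png

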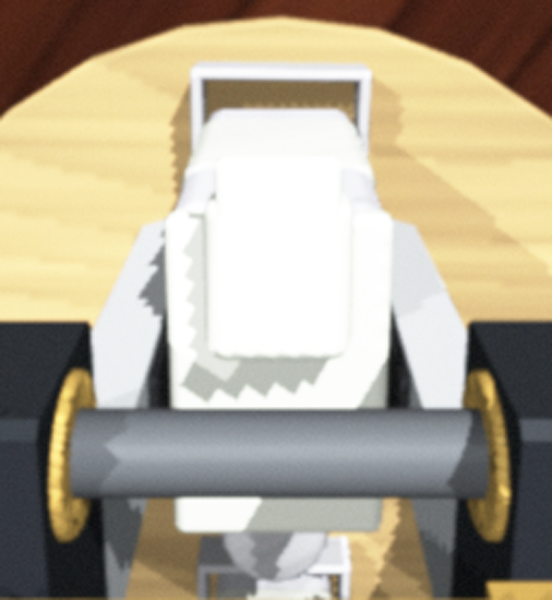

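```bash
python3 - <<'E'
from h import *
import pickle
np.set_printoptions(precision=4,suppress=True)
ci=pickle.load(open("w4.pkl","rb"))
g=lambda L:(np.array(L,float)+.5)/2.4-.5+[170,150]
p,Rt=pose();x=Rt.as_matrix()[:,0];y=Rt.as_matrix()[:,1]
def tf(P): d=P-p; return np.c_[d@x,d@y]*1000
for z in(.044,.046,.048): print("rail outer far (expect 35,+-24)",z,tf(ray(ci,g([[192,65],[371,65]]),z)))
print("rail near outer (-35)",tf(ray(ci,g([[198,598],[348,598]]),.046)))
print("tin bottom front (29)",tf(ray(ci,g([[210,110],[356,110]]),p[2]-.0263)))
print("lid front(29,+-18)",tf(ray(ci,g([[168,213],[391,213]]),p[2]-.0263+.085)))
print("lid rear(-29)",tf(ray(ci,g([[176,531],[380,531]]),p[2]-.0263+.085)))
print(np.degrees(np.arctan2(x[1],x[0])))
E
```

```text
rail outer far (expect 35,+-24) 0.044 [[ 36.8395 -23.5983]
 [ 36.8112  23.8354]]
rail outer far (expect 35,+-24) 0.046 [[ 37.1548 -23.3839]
 [ 37.1268  23.6126]]
rail outer far (expect 35,+-24) 0.048 [[ 37.47   -23.1696]
 [ 37.4423  23.3897]]
rail near outer (-35) [[-130.9724  -25.9688]
 [-131.0208   20.9821]]
tin bottom front (29) [[ 26.9578 -18.1555]
 [ 26.9345  19.1192]]
lid front(29,+-18) [[ 28.8294 -17.6647]
 [ 28.8052  16.8905]]
lid rear(-29) [[-28.9751 -18.2371]
 [-29.0091  16.9131]]
126.52894830121787
```

```bash
python3 -m pendant '[[0.0034,0,0,0,0,0],[0.0034,0,0.006,0,0,0],[0.0034,0,0.012,0,0,0],[0.0034,0,0.018,0,0,0],[0.0034,0,0.024,0,0,0],[0.0034,0,0.03,0,0,0],[0.0034,0,0.036,0,0,0],[0.0034,0,0.036,0,0,0],[0.0034,0,0.036,0,0,0]]'
python3 -m pendant '[[0,0,0.003,0,0,0],[0,0,0.003,0,0,0],[0,0,0.003,0,0,0]]'
python3 -m pendant '[[0,0,0.003,0,0,0],[0,0,0.003,0,0,0],[0,0,0.003,0,0,0]]'
```

```text
clock: 10.22
eef_pos: [0.4407, 0.3578, 0.0617]
ee_rot: [-0.0, 0.45, 0.893, -0.0]
force: [0.3, -0.0, -1.3]
opening: 0.0355
gripper_force: 30.0
clock: 10.47
eef_pos: [0.4408, 0.358, 0.0605]
ee_rot: [-0.0, 0.45, 0.893, -0.0]
force: [1.2, 0.6, -1.3]
opening: 0.0359
gripper_force: 30.0
clock: 10.72
eef_pos: [0.4408, 0.3579, 0.0589]
ee_rot: [-0.0, 0.45, 0.893, -0.0]
force: [0.3, -0.2, -1.5]
opening: 0.0359
gripper_force: 30.0
```

Free of contact at bottom ≈ 33 mm, which is inside the rail (its top is about 45 mm), so I keep going down.

```bash
for i in 1; do python3 -m pendant '[[0,0,0.004,0,0,0],[0,0,0.004,0,0,0],[0,0,0.004,0,0,0]]'; done
python3 -m pendant '[[0,0,0.003,0,0,0],[0,0,0.003,0,0,0],[0,0,0.003,0,0,0]]'
```

```text
clock: 10.97
eef_pos: [0.4407, 0.3579, 0.0568]
ee_rot: [-0.0, 0.45, 0.893, -0.0]
force: [-0.6, 1.0, -1.3]
opening: 0.0356
gripper_force: 30.0
clock: 11.22
eef_pos: [0.4414, 0.3584, 0.0563]
ee_rot: [0.0, 0.45, 0.893, 0.001]
force: [-1.4, -0.7, 9.8]
opening: 0.0359
gripper_force: 30.0
```

```bash
python3 - <<'E'
import numpy as np
D=np.array([.5,1.5,3,5,7,9,11,13,15,17,19,21,23,25,27,29,31,33,35,37])
t=np.radians(D)
for a in zip(D,np.round(.1565*(np.cos(t)-1),4),np.round(-.1565*np.sin(t),4),np.round(-D/180,4)): print(*a)
E
```

```text
0.5 -0.0 -0.0014 -0.0028
1.5 -0.0001 -0.0041 -0.0083
3.0 -0.0002 -0.0082 -0.0167
5.0 -0.0006 -0.0136 -0.0278
7.0 -0.0012 -0.0191 -0.0389
9.0 -0.0019 -0.0245 -0.05
11.0 -0.0029 -0.0299 -0.0611
13.0 -0.004 -0.0352 -0.0722
15.0 -0.0053 -0.0405 -0.0833
17.0 -0.0068 -0.0458 -0.0944
19.0 -0.0085 -0.051 -0.1056
21.0 -0.0104 -0.0561 -0.1167
23.0 -0.0124 -0.0611 -0.1278
25.0 -0.0147 -0.0661 -0.1389
27.0 -0.0171 -0.071 -0.15
29.0 -0.0196 -0.0759 -0.1611
31.0 -0.0224 -0.0806 -0.1722
33.0 -0.0252 -0.0852 -0.1833
35.0 -0.0283 -0.0898 -0.1944
37.0 -0.0315 -0.0942 -0.2056
```

```bash
python3 -m pendant '[[0,-0.0014,0,0,0,-0.0028],[-0.0001,-0.0041,0,0,0,-0.0083],[-0.0002,-0.0082,0,0,0,-0.0167],[-0.0006,-0.0136,0,0,0,-0.0278],[-0.0012,-0.0191,0,0,0,-0.0389],[-0.0019,-0.0245,0,0,0,-0.05],[-0.0029,-0.0299,0,0,0,-0.0611],[-0.004,-0.0352,0,0,0,-0.0722],[-0.0053,-0.0405,0,0,0,-0.0833],[-0.0068,-0.0458,0,0,0,-0.0944],[-0.0085,-0.051,0,0,0,-0.1056],[-0.0104,-0.0561,0,0,0,-0.1167],[-0.0124,-0.0611,0,0,0,-0.1278],[-0.0147,-0.0661,0,0,0,-0.1389],[-0.0171,-0.071,0,0,0,-0.15],[-0.0196,-0.0759,0,0,0,-0.1611],[-0.0224,-0.0806,0,0,0,-0.1722],[-0.0245,-0.084,0,0,0,-0.1806],[-0.026,-0.0864,0,0,0,-0.1861],[-0.0268,-0.0875,0,0,0,-0.189]]'
python3 -c "
from h import *
p,Rt=pose();x=Rt.as_matrix()[:,0]
d=p[:2]-[.4875,.295];print(p,np.linalg.norm(d),np.degrees(np.arctan2(d[1],d[0])),np.degrees(np.arctan2(x[1],x[0])),r.sense()['joint_positions'])"
```

```text
clock: 12.88
eef_pos: [0.4139, 0.3222, 0.0563]
ee_rot: [0.0, 0.168, 0.986, 0.001]
force: [-3.3, 4.0, 9.1]
opening: 0.0359
gripper_force: 30.0
[0.41393536 0.32221377 0.05626853] 0.07843689212265291 159.6990522588613 160.6542231757981 [-0.85200697  0.37542453  0.08204485  2.07358317 -0.04821048  0.69230871
  0.49455795]
```

```bash
python3 - <<'E'
import numpy as np
D=np.array([.5,1.7,3.7,6.1,8.5,10.9,13.3,15.7,18.1,20.5,22.9,25.3,27.7,30.1,32.5,34.9,37.3,39.2,40.2,40.5])
t=np.radians(D)
for a in zip(np.round(.1565*(np.cos(t)-1),4),np.round(-.1565*np.sin(t),4),np.round(-D/180,4)): print(*a)
E
```

```text
-0.0 -0.0014 -0.0028
-0.0001 -0.0046 -0.0094
-0.0003 -0.0101 -0.0206
-0.0009 -0.0166 -0.0339
-0.0017 -0.0231 -0.0472
-0.0028 -0.0296 -0.0606
-0.0042 -0.036 -0.0739
-0.0058 -0.0423 -0.0872
-0.0077 -0.0486 -0.1006
-0.0099 -0.0548 -0.1139
-0.0123 -0.0609 -0.1272
-0.015 -0.0669 -0.1406
-0.0179 -0.0727 -0.1539
-0.0211 -0.0785 -0.1672
-0.0245 -0.0841 -0.1806
-0.0281 -0.0895 -0.1939
-0.032 -0.0948 -0.2072
-0.0352 -0.0989 -0.2178
-0.037 -0.101 -0.2233
-0.0375 -0.1016 -0.225
```

```bash
python3 -m pendant '[[0,-0.0014,0,0,0,-0.0028],[-0.0001,-0.0046,0,0,0,-0.0094],[-0.0003,-0.0101,0,0,0,-0.0206],[-0.0009,-0.0166,0,0,0,-0.0339],[-0.0017,-0.0231,0,0,0,-0.0472],[-0.0028,-0.0296,0,0,0,-0.0606],[-0.0042,-0.036,0,0,0,-0.0739],[-0.0058,-0.0423,0,0,0,-0.0872],[-0.0077,-0.0486,0,0,0,-0.1006],[-0.0099,-0.0548,0,0,0,-0.1139],[-0.0123,-0.0609,0,0,0,-0.1272],[-0.015,-0.0669,0,0,0,-0.1406],[-0.0179,-0.0727,0,0,0,-0.1539],[-0.0211,-0.0785,0,0,0,-0.1672],[-0.0245,-0.0841,0,0,0,-0.1806],[-0.0281,-0.0895,0,0,0,-0.1939],[-0.032,-0.0948,0,0,0,-0.2072],[-0.0352,-0.0989,0,0,0,-0.2178],[-0.037,-0.101,0,0,0,-0.2233],[-0.0375,-0.1016,0,0,0,-0.225]]'
python3 -m pendant '[[0,0,0,0,0,0],[0,0,0,0,0,0],[0,0,0,0,0,0]]'
python3 - <<'E'
from h import *
import pickle
np.set_printoptions(precision=4,suppress=True)
ci=r.camera_info("wrist");im=r.capture("wrist");pickle.dump(ci,open("w5.pkl","wb"))
cv2.imwrite("pics/w5.png",cv2.resize(im,None,fx=1.4,fy=1.4,interpolation=cv2.INTER_CUBIC))
cv2.imwrite("pics/t5.png",r.capture("top"))
p,Rt=pose();x=Rt.as_matrix()[:,0]
d=p[:2]-[.4875,.295];print(p,np.linalg.norm(d),np.degrees(np.arctan2(d[1],d[0]))+360,np.degrees(np.arctan2(x[1],x[0]))+360)
E
```

```text
clock: 14.55
eef_pos: [0.4147, 0.2675, 0.0562]
ee_rot: [0.0, -0.183, 0.983, 0.0]
force: [-5.0, 0.6, 13.6]
opening: 0.0359
gripper_force: 30.0
clock: 14.8
eef_pos: [0.4147, 0.2674, 0.0562]
ee_rot: [0.0, -0.183, 0.983, 0.0]
force: [-3.4, -0.8, 13.1]
opening: 0.0357
gripper_force: 30.0
[0.4147 0.2675 0.0562] 0.07779564261234723 200.73069828553648 201.0810605078984
```

View pics/w5.png

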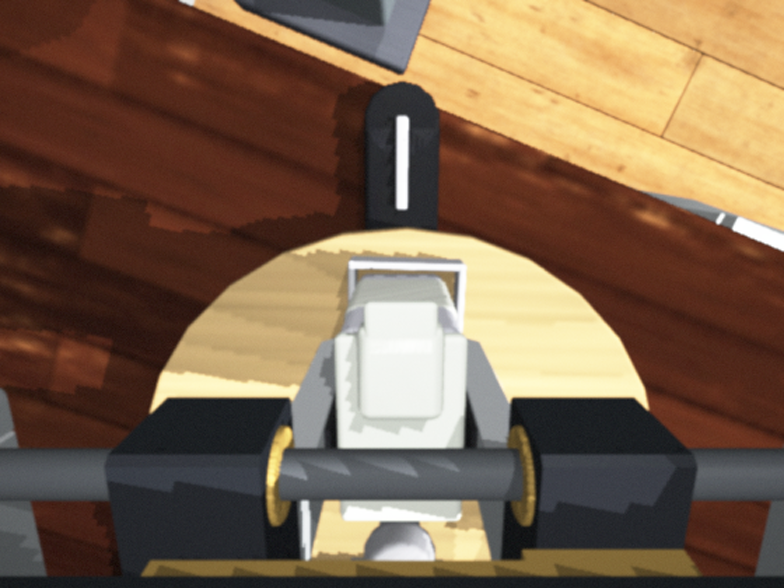

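The view is straight down the pointer line at x≈402, with the tin centred at x≈400. The rail, at 348 to 465, lags by about 2.6 mm, so the tray is about 1.9° behind because of the clearance. I'll push 1.9° further, lift slightly, come back and set the tin down.

```bash
python3 -m pendant '[[0,-0.0013,0,0,0,-0.0026],[0,-0.0026,0,0,0,-0.0053],[-0.0001,-0.004,0,0,0,-0.008],[-0.0001,-0.0052,0,0,0,-0.0106],[-0.0001,-0.0052,0,0,0,-0.0106],[-0.0001,-0.0052,0,0,0,-0.0106],[-0.0001,-0.0052,-0.002,0,0,-0.0106],[-0.0001,-0.0052,-0.004,0,0,-0.0106],[-0.0001,-0.0052,-0.004,0,0,-0.0106],[-0.0001,-0.004,-0.004,0,0,-0.008],[0,-0.0026,-0.004,0,0,-0.0053],[0,-0.0013,-0.004,0,0,-0.0026],[0,0,-0.004,0,0,0],[0,0,-0.004,0,0,0],[0,0,-0.004,0,0,0]]'
python3 - <<'E'
from h import *
im=r.capture("wrist")
cv2.imwrite("pics/w6c.png",cv2.resize(im[50:390,200:380],None,fx=1.7,fy=1.7,interpolation=cv2.INTER_CUBIC))
p,Rt=pose();x=Rt.as_matrix()[:,0]
d=p[:2]-[.4875,.295];print(p,np.linalg.norm(d),np.degrees(np.arctan2(d[1],d[0]))+360,np.degrees(np.arctan2(x[1],x[0]))+360)
E
```

```text
clock: 16.15
eef_pos: [0.4144, 0.2671, 0.0574]
ee_rot: [-0.0, -0.183, 0.983, -0.0]
force: [-0.3, 0.6, -2.4]
opening: 0.0357
gripper_force: 30.0
[0.41440635 0.26701947 0.05744418] 0.07826615996652855 200.9470347438131 201.08484152203934
```

View pics/w6c.png

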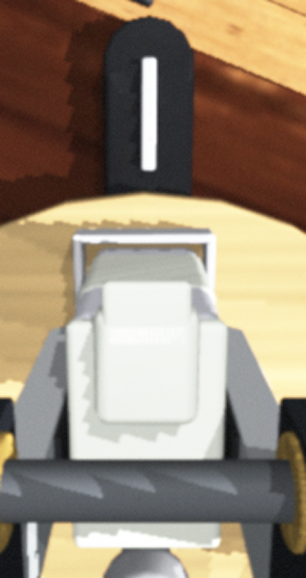

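```bash
python3 -m pendant '[[0,0,0.002,0,0,0],[0,0,0.004,0,0,0],[0,0,0.004,0,0,0],[0,0,0.004,0,0,0],[0,0.0006,0.004,0,0,0.0011],[0,0.0011,0.004,0,0,0.0022],[0,0.0011,0.004,0,0,0.0022],[0,0.0011,0.004,0,0,0.0022],[0,0.0011,0.004,0,0,0.0022],[0,0.0011,0.0034,0,0,0.0022],[0,0.0011,0.0034,0,0,0.0022],[0,0.0011,0.0034,0,0,0.0022],[0,0.0011,0.0034,0,0,0.0022],[0,0.0011,0.0034,0,0,0.0022]]'
python3 - <<'E'
from h import *
im=r.capture("wrist");t=r.capture("top");print(r.sense()["dq"].round(4))
a=cv2.resize(im[50:390,200:380],None,fx=1.7,fy=1.7,interpolation=cv2.INTER_CUBIC)
b=cv2.resize(t[150:410//1,110:350],None,fx=2,fy=2);b=b[:520]
b=cv2.copyMakeBorder(b,0,578-b.shape[0],0,0,cv2.BORDER_CONSTANT)
cv2.imwrite("pics/w7.png",np.hstack([a,b]))
E
```

```text
clock: 17.37
eef_pos: [0.4144, 0.2676, 0.0562]
ee_rot: [0.0, -0.179, 0.984, 0.0]
force: [-2.8, -1.0, 10.6]
opening: 0.0355
gripper_force: 30.0
[-0.0023  0.0006  0.001   0.0008  0.0008 -0.0009  0.0004]
```

View pics/w7.png

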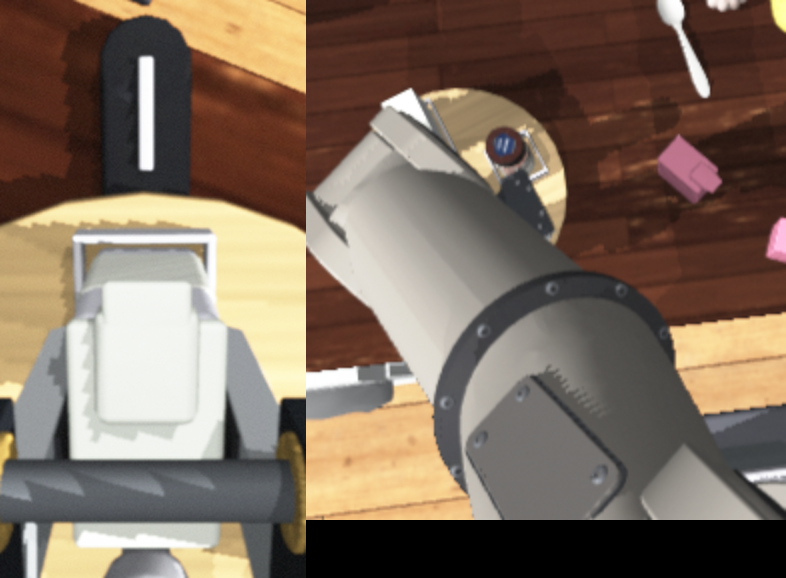

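The pointer line (x≈146), rail (centre 145) and tin (centre 146) now line up. The spout points outwards and the carousel is at rest with the tin gripped.

```bash
python3 -c "
from bench import r
print(r.job_done())"
```

```text
the job is handed in; nothing more can be done
None
```

The job is handed in at about 17.5 s: the grey tin stands in the free place with its spout outwards, lined up with the front pointer, still gripped, and the carousel is at rest.

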